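# Index the dispensing turntable to the conical flask and lock it

### The arm

A 6-joint arm with a two-finger parallel gripper is mounted at the origin on a cart in front of the work surface, level with it; the furniture and walls round the work are solid. World frame = base frame: x ahead of the robot, y to its left, z up, the work surface at z = 0. Lengths are in mm, angles in rad, forces in N, time in s.
With the tool pointing down it reaches from about 300 to 875 mm from the base axis. Payload 4.2 kg.
Tool frame: the origin (TCP) lies at the very end of the fingers, on their centre line; the grasp point (between the pads) lies 19 mm behind it (arm.grip_depth is the distance from the TCP to the grasp point, in mm); y points along the fingers, z is the direction in which the jaws open and shut, and the axes are right-handed (so a half turn about y gives the same grasp; the last joint's range is limited). The gripper opens to 85 mm and grips with 20 to 120 N. Pads are 22 mm wide; open, the fingers measure 114 mm over their backs; the gripper's body (76 mm by 85 mm) begins 54 mm behind the grasp point. The pads swing forward as they close: fully open they stand 13 mm farther back than shut.
Start: joints at [1.137, 0.32, 1.565, -0, 1.257, -0.02], TCP at [231.206, 526.484, 231.338] pointing down, gripper open.
Joint ranges: [-3.11, 3.11], [-0.84, 2.01], [0.21, 2.61], [-1.34, 4.49], [0.05, 2.63], [-2.56, 2.56]. Speed limits (rad/s): [2.57, 2.57, 3.14, 3.14, 3.14, 3.14].

### API

Orientations are given as a rotation vector (axis times angle).
In Python, from plant import monitor, grab_frame, arm, recognise, silhouettes gives the robot as it stands.
- The arm moves only by the shell command python3 -m creep 'ROWS' [FORCE]. ROWS is JSON, a list that holds one entry, the list of rows, each a list of 7 numbers: the turn, a rotation vector about the tool's x, y, z in degrees, then the shift along the tool's x, y, z in mm, then the closure, from 0 (fully open) to 1 (shut). A call has 1 to 20 rows; each row shifts and turns the pose as measured when the row begins, along the tool's axes as they then stand; what a row does not reach is not made up. A row lasts 1/8 s, in which the tool goes at most 62.5 mm and 10.7 degrees, less where a joint would pass 70% of its speed; a pose out of reach is approached as far as the arm can. A call with a gripper value outside its range is refused whole. The fingers move at their own pace and stop on an object; FORCE is the grip in N (left out, the last holds). Time passes only in rows, so rows that do not move let the fingers close. It gives the time, the measured TCP pose, the force and the opening at its end, in the units of the state.
- monitor.get_obs(): the state, without advancing time (a new reading comes with each control period).
- grab_frame(name): name is "scene" or "top" or "wrist"; returns a dict with "frame" (480x640x3 uint8, red, green, blue), "fovy" (degrees; the focal length in pixels is half the picture's height over the tangent of half this angle, whatever the lens; pixels are square), "cx", "cy" (the principal point, pixels), "rvec" (rotation vector, rad) and "tvec" (3), from world to camera coordinates, as OpenCV has them. Camera axes: x right, y down, z forward; pixel columns grow to the right and rows downward; lengths in mm; the calibration is good to about 2 mm. A picture is of the moment at which its call begins. There is no depth.
- arm.job_done(): hands the job in, once; it reports no verdict.
Trained networks look in the newest picture that a camera, given by its name, has taken for a name from the list of things; names that differ only in an ending like _2 or _b are one class to them, and where a whole thing is asked for, a point or a joint stands for the part that bears it (a point fixed in the world has none). Each returns a list of dicts, best first, with "confidence" (0 to 1); they miss things now and then, are a little off and sometimes report something else, mostly with a low value. They report only what shows in the picture. A call takes as long as a camera call. They do not tell look-alikes from the thing itself.
- recognise(camera, label): "centre" ([column, row] in pixels, amid what is visible of it).
- silhouettes(camera, label): "region" (480x640 bool, what is visible of it) and "centre" ([column, row] in pixels, amid what is visible of it).
The state is a dict: "t": time; "joint_pos": joint angles; "dq": joint speeds; "tau": joint torques, N m; "tool_pos": TCP position; "eef_rot": TCP orientation; "contact_force": force on the tool from outside, world axes, zero at the start; "torque": the same for the moment, N m; "finger_gap": opening from 0.0 (shut) to 1.0 (fully open).
Only numpy, scipy, OpenCV 4.12 (cv2) and the standard library are available. Lean on these libraries where they do the work, as an engineer would, in place of code of your own. Each camera call takes 0.05 s, during which the arm holds its last target. There are 200 camera calls.

### The job

Bring the conical flask round under the dispenser's nozzle and lock the turntable there. Lift the T-bar of the index plunger and twist it so that it stays out by itself, swing the turntable round (its upright posts are the handles) without pushing on the glassware, and only when the flask is nearly under the nozzle twist the T-bar back, so that the pin drops fully home in the notch there. All three vessels must still stand in their nests, the bottles beside the machine stay where they are, and you let go of everything.

Things in the scene. Friction and masses are not known exactly. Their poses are not given: they have to be found in the camera images.
- base: Fixed grey cast base. Origin on the turntable's axis at bench height, z up. In its frame (angles counter-clockwise from +x, seen from above) the plunger is at -70 deg, 139 mm from the axis; the dispenser's column at +60 deg, 190 mm out, 375 mm tall, its 9 mm outlet tube running inward at z = 194 mm. The side at 180 deg roughly faces the robot (yaw within 0.3 rad).
- axis (a point): Centre of the turntable's upper face, 38 mm above the bench. Grey disc, 300 mm across, 12 mm thick; six notches (10.8 mm wide, 22 mm long radially) in its rim 60 deg apart; three nests (rings 82 mm inside, 6 mm high, centres 68 mm from the axis, 120 deg apart); three posts halfway between the nests. When locked, a notch lies under the plunger pin.
- disc (a joint): Turntable angle, rad, counter-clockwise from above positive; 0 at the start, where the pin locks it (play 0.007). Notches meet the pin at every multiple of 1.047, nests meet the nozzle at 0 and +-2.094. Stays where it is left; takes about 0.12 N m to turn, 0.2 N m more while the pin rides on the rim; a dropped pin stops it hard.
- post_a (a point): Top centre of a post: upright steel pin 16 mm thick, 78 mm tall (top 116 mm above the bench, 50 mm clear to the vessels), 102 mm from the axis, to grip or push from above. This one starts at 0 deg in the base's frame (far side). A gripper holding a post cannot pass the plunger bracket or the nozzle: keep to the front half, 120 to 240 deg.
- post_b (a point): Top of the post that is at +120 deg in the base's frame at the start (near left). Same size.
- post_c (a point): Top of the post that is at -120 deg (240 deg) in the base's frame at the start (near right). Same size.
- nozzle (a point): Tip of the dispenser's down-turned nozzle, 9 mm thick, 171 mm above the bench, over the nest position at +60 deg in the base's frame, 68 mm from the axis; clears the flask by 8 mm.
- plunger (a joint): Lift of the index plunger, m. 0: home, the 9 mm pin is 7 mm deep in a notch of the rim. 0.007: the pin rides on the rim, not in a notch. About 0.012: parked, held out. A spring pushes it down with 7 N at 0, 0.2 N more per mm. Travel ends at 0.019.
- bar (a joint): Twist of the plunger's T-bar, rad, counter-clockwise from above positive: 0 at the start (bar in line with the axis), 1.31 parked. A cross pin under it sits in a deep slot at 0 and a 2.5 mm deep notch at 1.31: it turns only while lifted over 0.0145, also on the way back. End stops -0.04 and 1.40.
- bar_mid (a point): Centre of the T-bar, a level black round bar 64 mm long, 14 mm thick, on an 11 mm stem; 138 mm above the bench when home, 150 mm when parked. 20 mm are free under the bar; below it is the sleeve, 32 mm across, its top at 110 mm. Let go, it drops as far as the cross pin and the rim allow.
- bar_end (a point): One end of the T-bar, 32 mm from its centre along the bar: tells the bar's direction. At the start it is the end that points away from the turntable's axis.
- flask: The conical flask: clear glass, 78 mm across its foot, 125 mm tall, narrowing to a neck. Stands loose in one of the two nests that are not under the nozzle; which one varies. Origin at the centre of its foot, z up.
- beaker_1: Clear glass beaker, 70 mm across, 82 mm tall, loose in the nest under the nozzle at the start. Origin at the centre of its foot.
- beaker_2: The same kind of beaker, loose in the remaining nest. Origin at the centre of its foot.
- wash_bottle: Pale plastic wash bottle, 75 mm across, 172 mm tall, on the bench to the right of the machine; to be left alone. Origin at its foot.
- amber_bottle: Brown bottle with black cap, 72 mm across, 165 mm tall, on the bench to the left; to be left alone. Origin at its foot.
Not all that is in view belongs to the job. What is shaped like the beaker_1 but orange is not meant.

How it is judged (in metres and radians):
On the way, in this order (a step that is already met when the one before it is completed fails the run):
1. the plunger is pulled out and twisted so that it stays parked (value of joint plunger above 0.0095 m and value of joint bar above 1.1 rad and contact force between the fingers and bar below 0.5 N), for 0.2 s.
2. with the plunger still parked out, the turntable is swung until the flask is nearly under the nozzle (within 30 mm) (value of joint plunger above 0.0095 m and value of joint bar above 1.1 rad and horizontal distance between flask and nozzle below 0.03 m), for 0.1 s.
At the end, for the whole second after the job is handed in: The pin is fully home in a notch (plunger lift under 1.5 mm, T-bar twisted back to within 0.2 rad), the flask's foot is centred under the nozzle within 12 mm, flask and both beakers stand upright (within 0.1 rad) on the disc in their nests, and the turntable is at rest (value of joint plunger below 0.0015 m and value of joint bar below 0.2 rad and horizontal distance between flask and nozzle below 0.012 m and velocity of joint disc between -0.03 and 0.03 rad/s and linear speed of flask below 0.02 m/s and angle between each of flask, beaker_1, beaker_2's own z axis and vertical below 0.1 rad and horizontal distance between flask and axis between 0.054 and 0.082 m and height (world z) of flask between 0.032 and 0.045 m and horizontal distance between beaker_1 and axis between 0.054 and 0.082 m and height (world z) of beaker_1 between 0.032 and 0.045 m and horizontal distance between beaker_2 and axis between 0.054 and 0.082 m and height (world z) of beaker_2 between 0.032 and 0.045 m); the robot touches nothing.
It fails at once if a vessel on the turntable is tipped (angle between any of flask, beaker_1, beaker_2's own z axis and vertical above 0.5 rad).
It fails at once if the gripper pushes on the glassware (more than 3 N) (contact force between the fingers and flask above 3 N or contact force between the fingers and beaker_1 above 3 N or contact force between the fingers and beaker_2 above 3 N).
It fails at once if the wash bottle or the brown bottle is moved by more than 40 mm (distance of any of wash_bottle, amber_bottle from where it was at the start of the episode above 0.04 m).
It also fails if it takes over 72 s, if anything falls off the work surface, if the arm or the gripper's body presses on something with over 40 N, if the wrist force passes 120 N, or if a joint passes its speed limit or range.

## Working session

There is one attempt and no reset: what is moved stays moved. The work goes in short steps, Python scripts to look and compute and a shell command to move; the robot and the scene stay as the last step left them, time stands still between calls to the robot, and variables do not carry over. Pictures are saved under pics/ and viewed, about 8 in all and at most 12, crops included, and the job is handed in when it is done.

```bash
ls; mkdir -p pics; cat > h.py <<'E'
import numpy as np, cv2
from plant import monitor, grab_frame, arm, recognise, silhouettes
R=lambda v: cv2.Rodrigues(np.array(v,float))[0]
def cam(n):
    f=grab_frame(n); f['K']=0.5*480/np.tan(np.radians(f['fovy'])/2); return f
def proj(f,P):
    c=R(f['rvec'])@np.array(P,float).T.reshape(3,-1)+np.array(f['tvec'],float).reshape(3,1)
    return np.stack([f['K']*c[0]/c[2]+f['cx'],f['K']*c[1]/c[2]+f['cy']],1)
def onz(f,px,z):
    r=R(f['rvec']); o=-r.T@np.array(f['tvec'],float).ravel()
    d=r.T@np.array([(px[0]-f['cx'])/f['K'],(px[1]-f['cy'])/f['K'],1.])
    return o+d*(z-o[2])/d[2]
def save(f,n,box=None,s=1):
    im=f['frame'][:,:,::-1]
    if box: im=im[box[1]:box[3],box[0]:box[2]]
    cv2.imwrite('pics/'+n,cv2.resize(np.ascontiguousarray(im),None,fx=s,fy=s))
E
python3 - <<'E'
from h import *
o=monitor.get_obs(); print(o['tool_pos'],o['eef_rot'],o['t'],o['finger_gap']); print(np.round(R(o['eef_rot']),2))
zs=dict(post_a=116,nozzle=171,bar_mid=138,bar_end=138,axis=38,flask=90,beaker_1=80,wash_bottle=90,amber_bottle=90)
F={}
for n in ('scene','top'):
    f=cam(n); F[n]=f; save(f,n+'.png'); r=R(f['rvec']); print(n,f['fovy'],-r.T@np.array(f['tvec']).ravel())
    for l,z in zs.items():
        for d in recognise(n,l)[:4]: print(n,l,np.round(d['confidence'],2),np.round(d['centre']),np.round(onz(f,d['centre'],z)[:2]))
a=np.vstack([F['scene']['frame'],F['top']['frame']])
E
```

```text
pics
[231.01053408 526.02718392 230.45649515] [-1.54810762  0.32497596 -0.32433346] 0.0 0.9967365463027379
[[ 0.92 -0.    0.4 ]
 [-0.4  -0.    0.92]
 [-0.   -1.   -0.  ]]
scene 47.02211464386687 [ -90.36284542 -673.56960159 1250.35395337]
scene post_a 0.87 [310. 266.] [471.  59.]
scene nozzle 0.69 [297. 254.] [444.  73.]
scene bar_mid 0.71 [355. 241.] [604.  25.]
scene bar_end 0.7 [356. 240.] [609.  28.]
scene bar_end 0.62 [419. 364.] [ 454. -337.]
scene axis 0.79 [309. 265.] [508. 112.]
scene flask 0.78 [291. 264.] [451. 115.]
scene flask 0.32 [355. 236.] [646.  68.]
scene beaker_1 0.94 [407. 287.] [ 627. -148.]
scene beaker_1 0.93 [347. 325.] [ 432. -126.]
scene beaker_1 0.84 [331. 243.] [587. 103.]
scene beaker_1 0.77 [298. 223.] [566. 226.]
scene wash_bottle 0.77 [422. 365.] [ 480. -331.]
scene amber_bottle 0.94 [241. 199.] [501. 414.]
scene amber_bottle 0.45 [297. 251.] [492. 138.]
scene amber_bottle 0.24 [308. 266.] [479.  77.]
top 52.24038207653921 [ 367.75168516   68.86230319 1177.50185882]
top post_a 0.75 [278. 274.] [508. 146.]
top nozzle 0.74 [330. 227.] [599.  33.]
top bar_mid 0.73 [332. 224.] [615.  27.]
top bar_mid 0.46 [301. 241.] [578.  94.]
top bar_end 0.77 [329. 226.] [609.  33.]
top axis 0.92 [280. 272.] [523. 147.]
top flask 0.77 [285. 299.] [456. 131.]
top beaker_1 0.94 [300. 242.] [586.  98.]
top beaker_1 0.72 [406. 222.] [ 631. -148.]
top beaker_1 0.7 [393. 300.] [ 452. -110.]
top beaker_1 0.63 [330. 227.] [620.  28.]
top wash_bottle 0.79 [481. 280.] [ 493. -308.]
top amber_bottle 0.75 [157. 277.] [508. 417.]
```

View pics/scene.png

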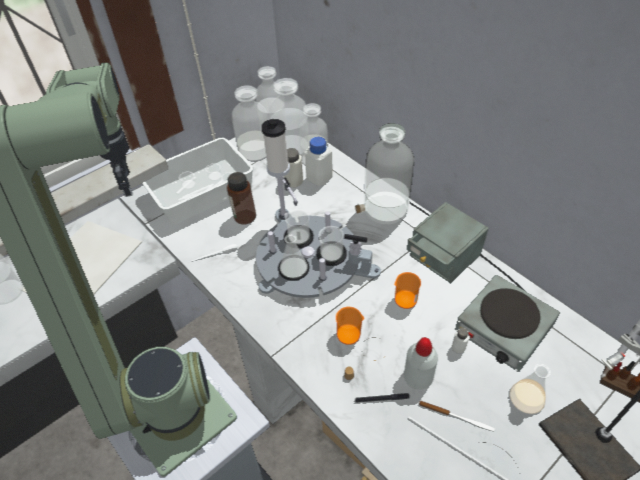

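View pics/top.png

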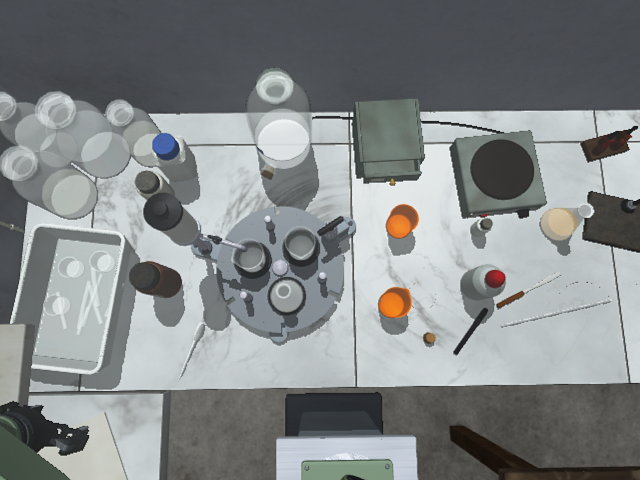

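The scene picture shows the machine at (310,260) and orange decoy beakers at (407,287) and (347,325). In the top picture the disc is centred near (280,272), the T-bar is at (332,225), the column is at (205,245) and glass stands at (250,258), (301,245) and (287,295). I'll enlarge the machine.

```bash
python3 - <<'E'
from h import *
f=cam('top'); save(f,'topc.png',(185,190,365,350),4.4)
f=cam('scene'); save(f,'scenec.png',(240,190,390,305),5)
E
```

```text
(no output)
```

View pics/topc.png

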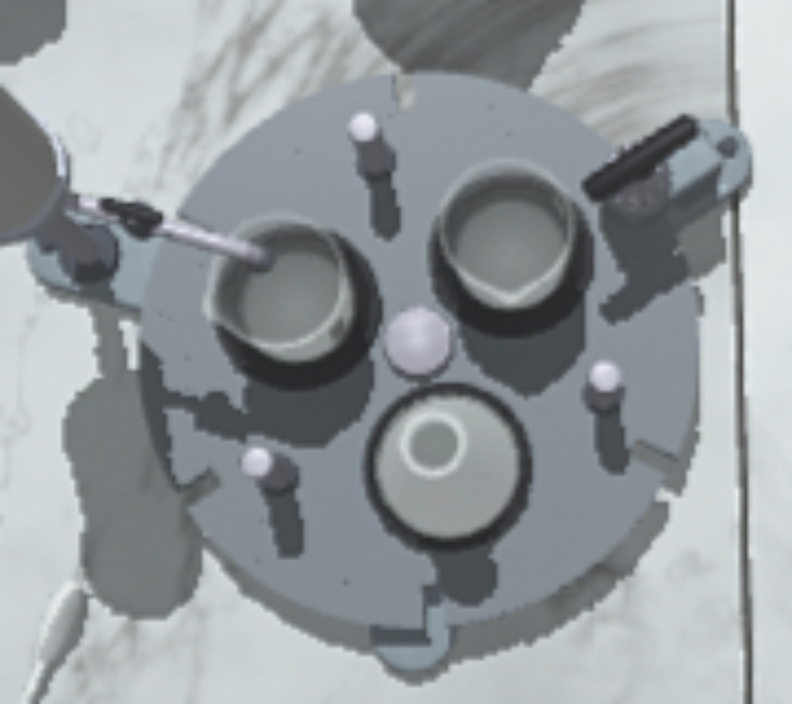

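View pics/scenec.png

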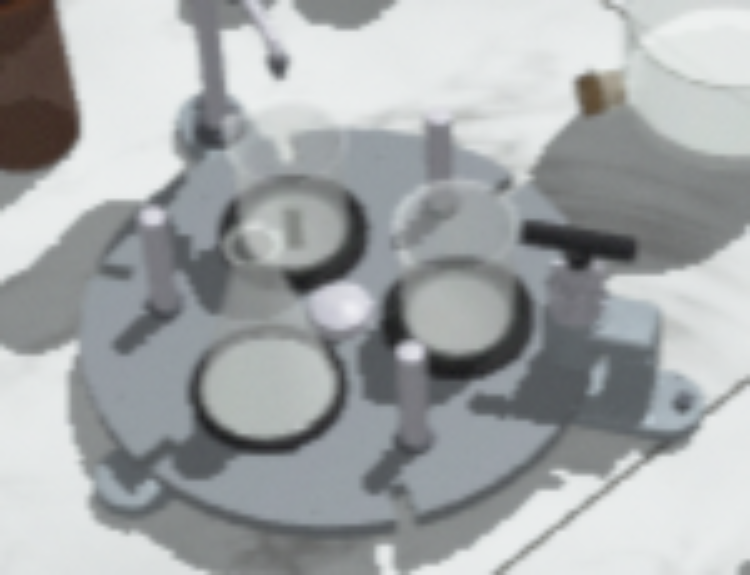

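Top crop: post tops at (365,127), (257,462) and (604,377), bar ends at (597,187) and (688,125). The flask, with its narrow neck ring, stands in the front nest at (440,465), with clear beakers in the other two nests. The two orange beakers are the decoys. Flask at 180° in the base frame means the disc must turn −2.094 (clockwise). Now I'll fit the base pose.

```bash
cat >> h.py <<'E'
def P(b,ang,r,z):
    a=np.radians(ang)+b[2]; return [b[0]+r*np.cos(a),b[1]+r*np.sin(a),z]
E
python3 - <<'E'
from h import *
from scipy.optimize import least_squares
F={n:cam(n) for n in('top','scene')}
T=np.array([(365,127),(257,462),(604,377),(592,192),(692,122)])/4.4+[185,190]
S=np.array([(438,120),(152,215),(410,350),(524,230),(635,245)])/5+[240,190]
def pts(b): return [P(b,0,102,116),P(b,120,102,116),P(b,240,102,116),P(b,-70,107,138),P(b,-70,171,138)]
def res(b,sel=('top','scene')):
    out=[]
    if 'top' in sel: out.append((proj(F['top'],pts(b))-T))
    if 'scene' in sel: out.append((proj(F['scene'],pts(b))-S))
    return np.concatenate(out).ravel()
for sel in (('top','scene'),('top',),('scene',)):
    s=least_squares(res,[520,147,.3],args=(sel,)); print(sel,np.round(s.x,3)); 
    if len(sel)==2: b=s.x; print(np.round(s.fun.reshape(-1,2),1))
for n,a in (('a',(0,102,116)),('b',(120,102,116)),('c',(240,102,116)),('bar',(-70,139,138)),('flask',(180,68,38)),('nozzle',(60,68,171)),('col',(60,190,0))): print(n,np.round(P(b,*a),1))
print(np.degrees(b[2]), [np.round(proj(F[n],[P(b,60,68,171),P(b,180,68,163)]),0).tolist() for n in F])
E
```

```text
('top', 'scene') [5.34610e+02 1.45951e+02 2.33000e-01]
[[-0.7 -0.5]
 [-0.2 -0.4]
 [ 0.2 -0.7]
 [-1.3 -0.2]
 [ 0.2 -0.3]
 [-0.1 -0.4]
 [-0.2  0.9]
 [ 0.2  1. ]
 [-0.7  0.9]
 [ 0.3  2. ]]
('top',) [5.33743e+02 1.45258e+02 2.31000e-01]
('scene',) [5.36821e+02 1.48124e+02 2.38000e-01]
a [633.8 169.5 116. ]
b [464.6 220.1 116. ]
c [505.4  48.2 116. ]
bar [611.   29.9 138. ]
flask [468.5 130.2  38. ]
nozzle [554.1 211.1 171. ]
col [589. 328.   0.]
13.361039829883772 [[[245.0, 249.0], [284.0, 290.0]], [[296.0, 206.0], [291.0, 240.0]]]
```

```bash
cat >> h.py <<'E'
B=(534.6,146.0,0.233)
def st():
    o=monitor.get_obs(); r=R(o['eef_rot'])
    print('t %.2f'%o['t'],'pos',np.round(o['tool_pos'],1),'jaw %.1f'%np.degrees(np.arctan2(r[1,2],r[0,2])),'tilt',np.round(r[:,1],3),'F',np.round(o['contact_force'],1),'gap %.2f'%o['finger_gap'],'j',np.round(o['joint_pos'],2)); return o,r
def go(pos,jaw=None):
    "tool-axes shift to pos, then rotvec (deg) to jaw-down pose"
    o,r=st(); print(' shift',np.round(r.T@(np.array(pos)-o['tool_pos']),1))
    if jaw is not None:
        a=np.radians(jaw); z=np.array([np.cos(a),np.sin(a),0]); y=np.array([0,0,-1.]); t=np.stack([np.cross(y,z),y,z],1)
        print(' turn',np.round(np.degrees(cv2.Rodrigues(r.T@t)[0].ravel()),1),' shift after turn',np.round(t.T@(np.array(pos)-o['tool_pos']),1))
E
python3 - <<'E'
from h import *
go([400,200,235],33.4); go([611,30,235],33.4)
E
```

```text
t 1.20 pos [231.2 526.5 231.3] jaw 66.3 tilt [ 0.  0. -1.] F [-0.5 -0.   0.4] gap 1.00 j [ 1.14  0.32  1.56  0.    1.26 -0.02]
 shift [ 285.8   -3.7 -231.1]
 turn [-0.  32.9 -0. ]  shift after turn [365.5  -3.7 -38.8]
t 1.20 pos [231.2 526.5 231.3] jaw 66.3 tilt [ 0.  0. -1.] F [-0.5 -0.   0.4] gap 1.00 j [ 1.14  0.32  1.56  0.    1.26 -0.02]
 shift [ 547.4   -3.7 -301.9]
 turn [-0.  32.9 -0. ]  shift after turn [623.6  -3.7  43.8]
```

```bash
python3 -m creep '[[[0,0,0,18,0,-14,0],[0,0,0,36,0,-29,0],[0,0,0,36,0,-29,0],[0,0,0,36,0,-29,0],[0,0,0,36,0,-29,0],[0,0,0,36,0,-29,0],[0,0,0,36,0,-29,0],[0,0,0,36,0,-29,0],[0,0,0,18,0,-14,0],[0,8,0,0,0,0,0.3],[0,8,0,0,0,0,0.3],[0,8,0,0,0,0,0.3],[0,9,0,0,0,0,0.3]]]' 60; python3 - <<'E'
from h import *
go([611,30,190],33.4)
E
```

```text
t: 2.82
tool_pos: [405.8, 174.4, 232.4]
eef_rot: [-1.426, 0.786, -0.796]
contact_force: [-0.2, 0.6, -0.2]
finger_gap: 0.702
t 2.83 pos [405.8 174.4 232.4] jaw 31.9 tilt [ 0.004 -0.006 -1.   ] F [-0.2  0.6 -0.2] gap 0.70 j [ 0.38  0.11  1.84 -0.01  1.19 -0.17]
 shift [230.7  44.   98. ]
 turn [-0.  -1.5  0.4]  shift after turn [233.5  42.4  91.9]
```

```bash
python3 -m creep '[[[0,-1.5,0.4,16,0,6,0.3],[0,0,0,33,0,14,0.3],[0,0,0,33,0,14,0.3],[0,0,0,33,0,14,0.3],[0,0,0,33,0,14,0.3],[0,0,0,33,5,14,0.3],[0,0,0,33,10,13,0.3],[0,0,0,17,15,4,0.3],[0,0,0,0,0,0,0.3]]]'; python3 - <<'E'
from h import *
f=cam('wrist'); go([611,30,190],33.4)
save(f,'w1.png')
e=proj(f,[P(B,-70,r,138) for r in (107,139,171)]); print(np.round(e))
for l in('bar_mid','bar_end'):
    for d in recognise('wrist',l)[:3]: print(l,d['confidence'],d['centre'],np.round(onz(f,d['centre'],138)))
E
```

```text
t: 3.95
tool_pos: [609.8, 18.2, 202.0]
eef_rot: [-1.432, 0.775, -0.773]
contact_force: [-0.2, -0.1, -0.7]
finger_gap: 0.7
t 4.00 pos [609.8  18.8 203. ] jaw 33.2 tilt [-0.001 -0.002 -1.   ] F [0.  0.3 0.4] gap 0.70 j [ 0.01  0.39  1.52 -0.    1.22 -0.57]
 shift [-8.7 12.9  7.2]
 turn [ 0.1 -0.2  0.1]  shift after turn [-8.7 13.   7.2]
[[338. 184.]
 [337. 244.]
 [337. 299.]]
bar_mid 0.77 [336.9, 239.6] [610.  32. 138.]
bar_end 0.89 [343.1, 239.0] [612.  34. 138.]
```

View pics/w1.png

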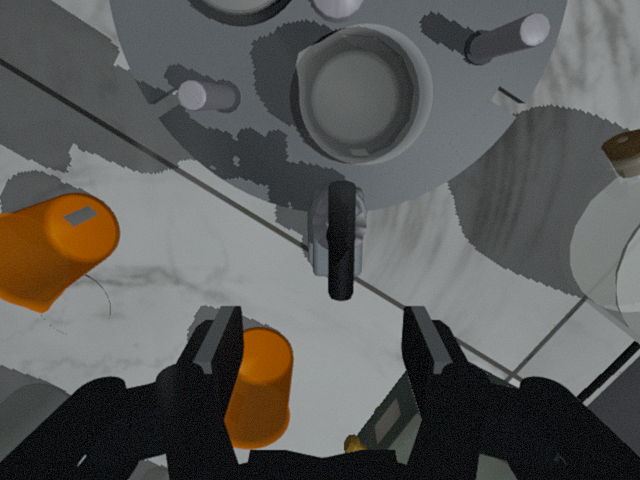

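The wrist picture shows the black T-bar vertical, from (342,181) to (341,300), 4 px right of the prediction. The fingers are at (220,340) and (420,340), and the orange decoys stand well aside.

```bash
python3 - <<'E'
from h import *
f=cam('wrist')
for z in(138,145): print([np.round(onz(f,p,z),1) for p in((342,182),(341.5,241),(341,300))])
m=onz(f,(341.5,241),139); go([m[0],m[1],121],33.2)
s=silhouettes('wrist','bar_mid')
if s:
    ys,xs=np.nonzero(s[0]['region']); print(s[0]['confidence'],xs.min(),xs.max(),ys.min(),ys.max())
E
```

```text
[array([595.6,  59.9, 138. ]), array([613.1,  33.7, 138. ]), array([632.3,   4.8, 138. ])]
[array([594.6,  60.8, 145. ]), array([611.5,  35.5, 145. ]), array([630. ,   7.6, 145. ])]
t 4.15 pos [610.3  20.  204.6] jaw 33.3 tilt [ 0.002 -0.002 -1.   ] F [-0.1 -0.1 -0.5] gap 0.70 j [ 0.01  0.39  1.52 -0.    1.22 -0.57]
 shift [-10.5  83.6   9.7]
 turn [-0.1  0.1  0.1]  shift after turn [-10.3  83.6   9.7]
0.97 324 352 182 299
```

```bash
python3 -m creep '[[[0,0,0,-9,0,8.5,0.3],[0,0,0,0,15,0,0.3],[0,0,0,0,25,0,0.3],[0,0,0,0,25,0,0.3],[0,0,0,0,12,0,0.3],[0,0,0,0,0,0,0.3]]]'; python3 - <<'E'
from h import *
go([613,32.2,121],33.2)
E
```

```text
t: 4.95
tool_pos: [611.6, 36.0, 124.5]
eef_rot: [-1.431, 0.765, -0.771]
contact_force: [-0.2, -0.7, -0.2]
finger_gap: 0.698
t 4.95 pos [611.6  36.  124.5] jaw 33.6 tilt [ 0.003 -0.002 -1.   ] F [-0.2 -0.7 -0.2] gap 0.70 j [ 0.04  0.46  1.63 -0.    1.05 -0.54]
 shift [ 4.   3.5 -0.9]
 turn [-0.1  0.4  0.2]  shift after turn [ 4.   3.5 -0.9]
```

```bash
python3 -m creep '[[[0,0.4,0.2,4,3.5,-1,0.3],[0,0,0,0,0,0,0.5],[0,0,0,0,0,0,0.8],[0,0,0,0,0,0,1],[0,0,0,0,0,0,1],[0,0,0,0,0,0,1]]]' 60; python3 - <<'E'
from h import *
go([613,32.2,121],33.2)
E
```

```text
t: 5.7
tool_pos: [613.5, 31.2, 123.3]
eef_rot: [-1.427, 0.771, -0.776]
contact_force: [-1.6, -0.9, -0.8]
finger_gap: 0.14
t 5.70 pos [613.5  31.2 123.3] jaw 33.1 tilt [ 0.004  0.001 -1.   ] F [-1.6 -0.9 -0.8] gap 0.14 j [ 0.03  0.46  1.63  0.    1.05 -0.55]
 shift [-1.2  2.3  0.1]
 turn [-0.2 -0.1  0.1]  shift after turn [-1.2  2.3  0.1]
```

```bash
python3 -m creep '[[[0,0,0,0,-5,0,1],[0,0,0,0,-5,0,1],[0,0,0,0,-4,0,1],[0,0,0,0,-3,0,1],[0,0,0,0,0,0,1]]]'; python3 -c "
from h import *
st()"
```

```text
t: 6.32
tool_pos: [612.9, 31.2, 136.7]
eef_rot: [-1.429, 0.774, -0.773]
contact_force: [2.2, -0.9, -11.4]
finger_gap: 0.138
t 6.33 pos [612.9  31.2 136.7] jaw 33.1 tilt [-0.001  0.    -1.   ] F [  2.2  -0.9 -11.4] gap 0.14 j [ 0.03  0.45  1.61  0.    1.08 -0.55]
```

```bash
python3 -m creep '[[[0,0,0,0,-3.5,0,1],[0,0,0,0,-1,0,1],[0,0,0,0,0,0,1]]]'; python3 -c "
from h import *
st()"
```

```text
t: 6.7
tool_pos: [612.8, 31.2, 140.9]
eef_rot: [-1.429, 0.774, -0.773]
contact_force: [2.1, -1.4, -11.5]
finger_gap: 0.141
t 6.70 pos [612.8  31.2 140.9] jaw 33.1 tilt [-0.001  0.    -1.   ] F [  2.1  -1.4 -11.5] gap 0.14 j [ 0.03  0.45  1.6   0.    1.09 -0.55]
```

17.6 mm up, clear of the end stop. Twist +75° (negative about tool y).

```bash
python3 -m creep '[[[0,-8,0,0,0,0,1],[0,-8,0,0,0,0,1],[0,-8,0,0,0,0,1],[0,0,0,0,0,0,1]]]'; python3 -c "
from h import *
go([612.8,31.2,140.9],108)"
```

```text
t: 7.2
tool_pos: [613.1, 31.6, 141.0]
eef_rot: [-1.524, 0.441, -0.44]
contact_force: [1.7, -1.2, -10.3]
finger_gap: 0.135
t 7.20 pos [613.1  31.6 141. ] jaw 57.8 tilt [-0.     0.001 -1.   ] F [  1.7  -1.2 -10.3] gap 0.13 j [ 0.03  0.45  1.6   0.    1.09 -0.98]
 shift [-0.   0.1 -0.5]
 turn [ -0.1 -50.2  -0. ]  shift after turn [-0.4  0.1 -0.3]
```

```bash
python3 -m creep '[[[0,-9,0,0,0,0,1],[0,-9,0,0,0,0,1],[0,-9,0,0,0,0,1],[0,-9,0,0,0,0,1],[0,-9,0,0,0,0,1],[0,-5,0,0,0,0,1],[0,0,0,0,0,0,1]]]'; python3 -c "
from h import *
o,r=st();print(o['torque'])"
```

```text
t: 8.07
tool_pos: [613.0, 32.8, 140.9]
eef_rot: [-1.552, -0.251, 0.251]
contact_force: [2.6, -0.8, -11.4]
finger_gap: 0.141
t 8.07 pos [613.   32.8 140.9] jaw 108.3 tilt [-0.001  0.004 -1.   ] F [  2.6  -0.8 -11.4] gap 0.14 j [ 0.03  0.45  1.6   0.    1.09 -1.86]
[-0.0014402  -0.38224795  0.03215574]
```

```bash
python3 -m creep '[[[0,0,0,0,3,0,1],[0,0,0,0,2.5,0,1],[0,0,0,0,0,0,1]]]'; python3 -c "
from h import *
o,r=st();print(o['torque'])"
```

```text
t: 8.45
tool_pos: [613.1, 32.8, 135.4]
eef_rot: [-1.553, -0.248, 0.247]
contact_force: [2.0, -0.6, -10.5]
finger_gap: 0.14
t 8.45 pos [613.1  32.8 135.4] jaw 108.1 tilt [-0.     0.004 -1.   ] F [  2.   -0.6 -10.5] gap 0.14 j [ 0.03  0.45  1.61  0.    1.08 -1.86]
[-0.01282677 -0.38830891  0.01846637]
```

Lift is now 12.1 mm. One more millimetre should seat it and unload the force.

```bash
python3 -m creep '[[[0,0,0,0,1,0,1],[0,0,0,0,0.5,0,1],[0,0,0,0,0,0,1]]]'; python3 -c "
from h import *
o,r=st()"
```

```text
t: 8.82
tool_pos: [613.2, 32.9, 135.3]
eef_rot: [-1.553, -0.248, 0.246]
contact_force: [1.5, -0.9, -8.1]
finger_gap: 0.137
t 8.82 pos [613.2  32.9 135.3] jaw 108.0 tilt [ 0.001  0.004 -1.   ] F [ 1.5 -0.9 -8.1] gap 0.14 j [ 0.03  0.45  1.61  0.    1.08 -1.85]
```

Seated (z stopped, force falling). Release and rise.

```bash
python3 -m creep '[[[0,0,0,0,0,0,0.4],[0,0,0,0,0,0,0.4],[0,0,0,0,0,0,0.4],[0,0,0,0,-15,0,0.4],[0,0,0,0,-25,0,0.4],[0,0,0,0,-30,0,0.4],[0,0,0,0,0,0,0.4]]]'; python3 - <<'E'
from h import *
f=cam('wrist'); save(f,'w2.png'); st()
s=silhouettes('wrist','bar_mid')
for q in s[:2]:
    ys,xs=np.nonzero(q['region']); b=cv2.minAreaRect(np.stack([xs,ys],1).astype(np.float32)); c=cv2.boxPoints(b)
    e=sorted([(np.linalg.norm(c[i]-c[(i+1)%4]),i) for i in range(4)]); m=[(c[i]+c[(i+1)%4])/2 for _,i in e[:2]]
    w=[onz(f,p,150) for p in m]; d=w[1]-w[0]; print(q['confidence'],b,np.round(w),np.round((w[0]+w[1])/2,1),np.linalg.norm(d),np.degrees(np.arctan2(d[1],d[0])))
# path plan for post c
for d in range(240,119,-15): print(d,np.round(P(B,d,102,116),1))
go(P(B,240,102,210),108)
E
```

```text
t: 9.7
tool_pos: [615.1, 32.9, 214.9]
eef_rot: [-1.554, -0.256, 0.238]
contact_force: [0.3, 0.5, 0.3]
finger_gap: 0.599
t 9.75 pos [614.2  32.9 213.2] jaw 108.0 tilt [ 0.007  0.004 -1.   ] F [-0.  -0.2  0.8] gap 0.60 j [ 0.03  0.39  1.5   0.    1.24 -1.85]
0.71 ((322.5, 251.5), (117.0, 27.0), 90.0) [[581.  22. 150.]
 [644.  43. 150.]] [612.7  32.4 150. ] 66.54513072230357 18.05110827367166
0.7 ((470.4999694824219, 167.49996948242188), (334.99993896484375, 336.99993896484375), 90.0) [[520. 168. 150.]
 [572.   8. 150.]] [546.   88.1 150. ] 167.48882978671708 -71.98083985269899
240 [505.4  48.3 116. ]
225 [481.1  59.2 116. ]
210 [460.4  76.  116. ]
195 [444.8  97.6 116. ]
180 [435.4 122.4 116. ]
165 [432.6 148.9 116. ]
150 [436.9 175.2 116. ]
135 [447.8 199.5 116. ]
120 [464.6 220.2 116. ]
t 9.80 pos [613.4  32.9 211.6] jaw 108.0 tilt [ 0.004  0.004 -1.   ] F [0.2 0.3 0.2] gap 0.60 j [ 0.03  0.39  1.51  0.    1.24 -1.85]
 shift [-98.    1.2  48.1]
 turn [-0.2  0.   0.3]  shift after turn [-98.    1.6  48. ]
```

View pics/w2.png

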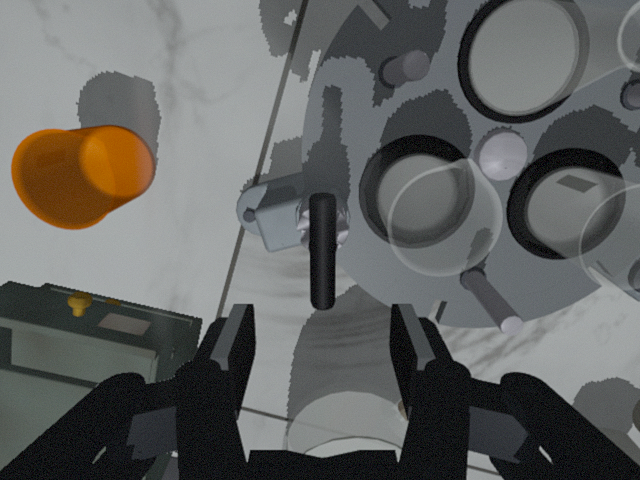

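The T-bar stays parked by itself, seen at (322,252) with direction 18° (75° from the start) and its length fitting z = 150. On to post_c.

```bash
python3 -m creep '[[[0,0,0,-30,0,15,0.4],[0,0,0,-40,0,18,0.4],[0,0,0,-28,0,13,0.4],[0,8,0,0,0,0,0.4],[0,9,0,0,0,0,0.4],[0,9,0,0,0,0,0.4],[0,8,0,0,0,0,0.4],[0,0,0,0,0,0,0.4]]]'; python3 - <<'E'
from h import *
f=cam('wrist'); save(f,'w3.png'); go(P(B,240,102,150),73.4)
print(np.round(proj(f,[P(B,240,102,116),P((536.8,148,.235),240,102,116),P(B,180,68,163)])))
for d in recognise('wrist','post_a')[:3]: print(d['confidence'],d['centre'],np.round(onz(f,d['centre'],116)))
f2=cam('top'); print(np.round(proj(f2,P(B,240,102,116))))
E
```

```text
t: 10.8
tool_pos: [495.4, 46.3, 201.0]
eef_rot: [-1.558, 0.247, -0.219]
contact_force: [-0.3, -0.4, -0.0]
finger_gap: 0.599
t 10.85 pos [495.4  46.3 201. ] jaw 73.0 tilt [-0.017  0.003 -1.   ] F [-0.6  0.3 -0.1] gap 0.60 j [ 0.07  0.23  1.77  0.    1.16 -1.21]
 shift [ 9.9 50.9  4.9]
 turn [ 0.1 -0.4 -1. ]  shift after turn [ 9.  51.   4.7]
[[331. 264.]
 [335. 267.]
 [488. 176.]]
0.95 [463.3, 199.7] [490. 130. 116.]
0.64 [349.6, 425.4] [620.  27. 116.]
[[322. 275.]]
```

View pics/w3.png

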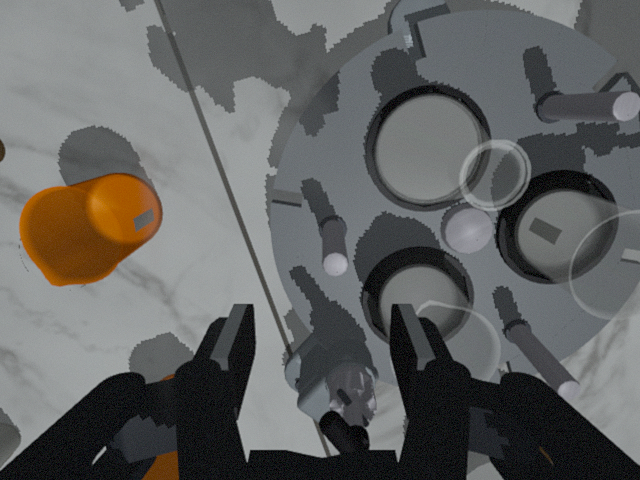

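Wrist picture: post_c top at (335,264), flask neck at (495,173), post_b top at (627,106). These agree with the fit to about 2 mm.

```bash
python3 - <<'E'
from h import *
f=cam('wrist'); m=onz(f,(335,264),116); print(m,onz(f,(627,106),116),P(B,120,102,116)); go([m[0],m[1],90],73.4)
E
```

```text
[506.66921132  50.70043003 116.        ] [466.32697552 222.5564087  116.        ] [np.float64(464.5818822191583), np.float64(220.17184898887297), 116]
t 11.00 pos [496.   46.3 201.7] jaw 73.0 tilt [-0.016  0.003 -1.   ] F [-0.7 -0.4  0.4] gap 0.60 j [ 0.07  0.23  1.77  0.    1.16 -1.21]
 shift [ 10.7 111.6   7.4]
 turn [ 0.1 -0.4 -0.9]  shift after turn [  9.  111.7   7.2]
```

```bash
sed -i 's/^B=.*/B=(536.5,148.1,0.234)/' h.py; python3 -m creep '[[[0,-0.4,-0.9,9,10,7,0.4],[0,0,0,0,20,0,0.4],[0,0,0,0,20,0,0.4],[0,0,0,0,0,0,0.4]]]'; python3 - <<'E'
from h import *
go([506.7,50.7,90],73.4)
E
```

```text
t: 11.5
tool_pos: [508.6, 51.4, 148.7]
eef_rot: [-1.56, 0.222, -0.226]
contact_force: [-0.0, 0.6, 0.6]
finger_gap: 0.599
t 11.50 pos [508.6  51.4 148.7] jaw 73.6 tilt [ 0.002 -0.002 -1.   ] F [-0.   0.6  0.6] gap 0.60 j [ 0.08  0.29  1.83 -0.    1.02 -1.2 ]
 shift [-1.8 58.7 -1.1]
 turn [0.  0.2 0.2]  shift after turn [-1.6 58.7 -1.2]
```

```bash
python3 -m creep '[[[0,0,0,-1.8,10,-1,0.4],[0,0,0,0,20,0,0.4],[0,0,0,0,18,0,0.4],[0,0,0,0,8,0,0.4],[0,0,0,0,0,0,0.7],[0,0,0,0,0,0,1],[0,0,0,0,0,0,1],[0,0,0,0,0,0,1]]]' 40; python3 - <<'E'
from h import *
go([506.7,50.7,90],73.4)
E
```

```text
t: 12.5
tool_pos: [508.8, 50.0, 92.9]
eef_rot: [-1.562, 0.215, -0.229]
contact_force: [0.7, -1.0, -4.4]
finger_gap: 0.17
t 12.50 pos [508.8  50.   92.9] jaw 73.8 tilt [ 0.008 -0.004 -1.   ] F [ 0.7 -1.  -4.4] gap 0.17 j [ 0.08  0.35  1.91 -0.01  0.87 -1.21]
 shift [-2.2  2.9  0.1]
 turn [0.1 0.4 0.5]  shift after turn [-2.2  2.9  0.1]
```

```bash
python3 -m creep '[[[0,3,0,-5,0,0.1,1],[0,5,0,-8.9,0,0.4,1],[0,5,0,-8.9,0,0.4,1],[0,5,0,-8.9,0,0.4,1],[0,5,0,-8.9,0,0.4,1],[0,0,0,0,0,0,1]]]'; cat > w.py <<'E'
from h import *
o,r=st(); d=o['tool_pos'][:2]-np.array(B[:2]); a=np.degrees(np.arctan2(d[1],d[0])-B[2])%360
print('radius %.1f base angle %.1f'%(np.hypot(*d),a),'radial jaw would be %.1f'%(a+np.degrees(B[2])-180))
E
python3 w.py
```

```text
t: 13.25
tool_pos: [471.7, 69.2, 92.9]
eef_rot: [-1.503, 0.537, -0.551]
contact_force: [-1.7, 0.5, -3.9]
finger_gap: 0.17
t 13.25 pos [471.7  69.2  92.9] jaw 50.2 tilt [ 0.008 -0.004 -1.   ] F [-1.7  0.5 -3.9] gap 0.17 j [ 0.13  0.3   1.99 -0.01  0.84 -0.75]
radius 102.1 base angle 217.2 radial jaw would be 50.6
```

```bash
python3 -m creep '[[[0,4,0,-7,0,0.3,1],[0,6,0,-10.7,0,0.6,1],[0,6,0,-10.7,0,0.6,1],[0,6,0,-10.7,0,0.6,1],[0,6,0,-10.7,0,0.6,1],[0,6,0,-10.7,0,0.6,1],[0,6,0,-10.7,0,0.6,1],[0,6,0,-10.7,0,0.6,1],[0,0,0,0,0,0,1]]]'; python3 w.py
```

```text
t: 14.38
tool_pos: [434.4, 140.3, 92.9]
eef_rot: [-1.243, 1.156, -1.169]
contact_force: [-0.7, 1.2, -2.2]
finger_gap: 0.168
t 14.38 pos [434.4 140.3  92.9] jaw 3.7 tilt [ 0.003 -0.008 -1.   ] F [-0.7  1.2 -2.2] gap 0.17 j [ 0.29  0.28  2.02 -0.01  0.84  0.24]
radius 102.4 base angle 170.9 radial jaw would be 4.3
```

Tracking well. 50.9° to go, so I'll stop about 2° short.

```bash
python3 -m creep '[[[0,4,0,-7,0,0.3,1],[0,6,0,-10.7,0,0.6,1],[0,6,0,-10.7,0,0.6,1],[0,6,0,-10.7,0,0.6,1],[0,6,0,-10.7,0,0.6,1],[0,6,0,-10.7,0,0.6,1],[0,6,0,-10.7,0,0.6,1],[0,6,0,-10.7,0,0.6,1],[0,0,0,0,0,0,1]]]'; python3 w.py
```

```text
t: 15.5
tool_pos: [459.8, 216.0, 92.9]
eef_rot: [-0.771, 1.729, -1.735]
contact_force: [-0.6, 3.3, -1.6]
finger_gap: 0.166
t 15.50 pos [459.8 216.   92.9] jaw -42.4 tilt [-0.005 -0.006 -1.   ] F [-0.6  3.3 -1.6] gap 0.17 j [ 0.42  0.35  1.91 -0.    0.89  1.16]
radius 102.4 base angle 125.1 radial jaw would be -41.5
```

Release the post, rise straight up and turn the jaws back towards 108°.

```bash
python3 -m creep '[[[0,0,0,0,0,0,0.4],[0,0,0,0,0,0,0.4],[0,0,0,0,0,0,0.4],[0,0,0,0,-15,0,0.4],[0,0,0,0,-35,0,0.4],[0,0,0,0,-40,0,0.4],[0,0,0,0,-35,0,0.4],[0,-10,0,0,0,0,0.4],[0,-10,0,0,0,0,0.4],[0,-10,0,0,0,0,0.4],[0,-10,0,0,0,0,0.4],[0,-10,0,0,0,0,0.4],[0,-10,0,0,0,0,0.4],[0,-10,0,0,0,0,0.4],[0,-10,0,0,0,0,0.4],[0,-10,0,0,0,0,0.4],[0,-10,0,0,0,0,0.4],[0,-10,0,0,0,0,0.4],[0,-10,0,0,0,0,0.4],[0,-10,0,0,0,0,0.4]]]'; python3 - <<'E'
from h import *
f=cam('top'); save(f,'top2.png',(185,190,365,350),4.4)
go([500,90,220],108); go([613,32.5,215],108)
E
```

```text
t: 18.0
tool_pos: [463.3, 214.0, 244.5]
eef_rot: [-1.57, -0.052, 0.016]
contact_force: [0.4, 0.1, 0.4]
finger_gap: 0.599
t 18.05 pos [463.4 214.  244.6] jaw 92.7 tilt [ 0.023  0.001 -1.   ] F [-0.5  0.1  0.9] gap 0.60 j [ 0.42  0.2   1.7  -0.01  1.22 -1.2 ]
 shift [  30.1   25.4 -125.6]
 turn [  0.2 -15.3   1.3]  shift after turn [  -3.5   24.6 -129.2]
t 18.05 pos [463.4 214.  244.6] jaw 92.7 tilt [ 0.023  0.001 -1.   ] F [-0.5  0.1  0.9] gap 0.60 j [ 0.42  0.2   1.7  -0.01  1.22 -1.2 ]
 shift [ 140.2   32.9 -188.3]
 turn [  0.2 -15.3   1.3]  shift after turn [  86.2   29.6 -218.9]
```

View pics/top2.png

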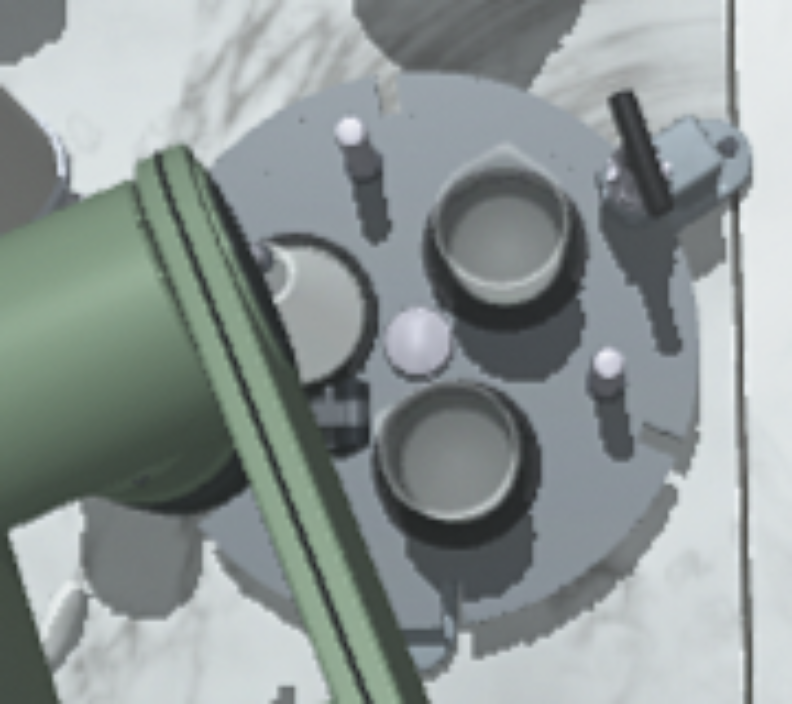

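Top picture: the flask neck is at (285,270) under the nozzle. The post tops at (350,130) and (608,360) show the disc about 4.5° short. The T-bar is still parked at (640,150). Next: back to the bar.

```bash
python3 -m creep '[[[0,-7.5,0,0,0,0,0.4],[0,-7.8,1.3,0,0,0,0.4],[0,0,0,-1,6,-32,0.4],[0,0,0,-1,6,-35,0.4],[0,0,0,-1,6,-35,0.4],[0,0,0,-1,6,-27,0.4],[0,0,0,22,1,-22,0.4],[0,0,0,24,1,-24,0.4],[0,0,0,24,1,-24,0.4],[0,0,0,18,1,-18,0.4],[0,0,0,0,0,0,0.4]]]'; python3 - <<'E'
from h import *
go([613,32.5,195],108.2); go([613.2,32.5,134.5],108.2)
E
```

```text
t: 19.42
tool_pos: [615.0, 26.3, 228.9]
eef_rot: [-1.563, -0.245, 0.223]
contact_force: [-0.0, -0.1, 0.6]
finger_gap: 0.597
t 19.43 pos [615.   26.3 228.9] jaw 107.1 tilt [ 0.014 -0.002 -1.   ] F [-0.  -0.1  0.6] gap 0.60 j [ 0.03  0.38  1.48 -0.    1.27 -1.84]
 shift [-0.5 33.9  6.8]
 turn [ 0.4 -1.1  0.7]  shift after turn [ 0.1 33.9  6.5]
t 19.43 pos [615.   26.3 228.9] jaw 107.1 tilt [ 0.014 -0.002 -1.   ] F [-0.  -0.1  0.6] gap 0.60 j [ 0.03  0.38  1.48 -0.    1.27 -1.84]
 shift [-1.1 94.4  7.1]
 turn [ 0.4 -1.1  0.7]  shift after turn [ 0.3 94.4  6.5]
```

```bash
python3 -m creep '[[[0.4,-1.1,0.7,0,0,6.5,0.4],[0,0,0,0,20,0,0.4],[0,0,0,0,30,0,0.4],[0,0,0,0,10,0,0.4],[0,0,0,0,0,0,0.4]]]'; python3 - <<'E'
from h import *
go([613.2,32.9,135.3],108.0)
E
```

```text
t: 20.05
tool_pos: [609.9, 36.5, 171.2]
eef_rot: [-1.554, -0.252, 0.25]
contact_force: [0.1, 0.2, 1.5]
finger_gap: 0.6
t 20.05 pos [609.9  36.5 171.2] jaw 108.3 tilt [ 0.001  0.003 -1.   ] F [0.1 0.2 1.5] gap 0.60 j [ 0.04  0.42  1.57  0.    1.15 -1.85]
 shift [ 1.9 35.9 -4.6]
 turn [-0.1  0.3  0.1]  shift after turn [ 2.  35.9 -4.5]
```

```bash
python3 -m creep '[[[0,0,0,2,10,-4.5,0.4],[0,0,0,0,18,0,0.4],[0,0,0,0,7,0,0.4],[0,0,0,0,0,0,0.4]]]' 60; python3 - <<'E'
from h import *
go([613.2,32.9,135.3],108.0)
E
```

```text
t: 20.55
tool_pos: [615.5, 32.8, 138.2]
eef_rot: [-1.555, -0.257, 0.245]
contact_force: [0.7, 0.4, 1.0]
finger_gap: 0.599
t 20.55 pos [615.5  32.8 138.2] jaw 108.3 tilt [ 0.007  0.003 -1.   ] F [0.7 0.4 1. ] gap 0.60 j [ 0.03  0.45  1.61  0.    1.08 -1.86]
 shift [-2.2  2.8  0.8]
 turn [-0.   0.3  0.4]  shift after turn [-2.2  2.9  0.8]
```

```bash
python3 -m creep '[[[0,0.3,0.4,-2.2,2.8,0.8,0.4],[0,0,0,0,0,0,0.7],[0,0,0,0,0,0,1],[0,0,0,0,0,0,1],[0,0,0,0,0,0,1]]]'; python3 - <<'E'
from h import *
go([613.2,32.9,135.3],108.0)
E
```

```text
t: 21.18
tool_pos: [614.0, 32.9, 136.8]
eef_rot: [-1.557, -0.249, 0.244]
contact_force: [-0.5, -0.1, -0.9]
finger_gap: 0.135
t 21.18 pos [614.   32.9 136.8] jaw 108.0 tilt [ 0.003  0.    -1.   ] F [-0.5 -0.1 -0.9] gap 0.14 j [ 0.03  0.45  1.61  0.    1.08 -1.85]
 shift [-0.7  1.5  0.3]
 turn [ 0.  -0.   0.2]  shift after turn [-0.7  1.5  0.3]
```

Lift 5 mm (12 → 17), then twist back −75°.

```bash
python3 -m creep '[[[0,0,0,0,-3.5,0,1],[0,0,0,0,-2,0,1],[0,0,0,0,0,0,1]]]'; python3 -c "
from h import *
st()"
```

```text
t: 21.55
tool_pos: [613.5, 32.7, 138.5]
eef_rot: [-1.557, -0.246, 0.247]
contact_force: [3.6, -0.0, -11.0]
finger_gap: 0.14
t 21.55 pos [613.5  32.7 138.5] jaw 108.0 tilt [-0. -0. -1.] F [  3.6  -0.  -11. ] gap 0.14 j [ 0.03  0.45  1.61 -0.    1.09 -1.85]
```

```bash
python3 -m creep '[[[0,0,0,0,-3,0,1],[0,0,0,0,-1,0,1],[0,0,0,0,0,0,1]]]'; python3 -c "
from h import *
st()"
```

```text
t: 21.92
tool_pos: [613.5, 32.7, 141.6]
eef_rot: [-1.557, -0.245, 0.248]
contact_force: [3.3, -0.3, -11.3]
finger_gap: 0.133
t 21.93 pos [613.5  32.7 141.6] jaw 108.0 tilt [-0.001 -0.    -1.   ] F [  3.3  -0.3 -11.3] gap 0.13 j [ 0.03  0.45  1.6  -0.    1.09 -1.85]
```

```bash
python3 -m creep '[[[0,8,0,0,0,0,1],[0,9,0,0,0,0,1],[0,9,0,0,0,0,1],[0,9,0,0,0,0,1],[0,9,0,0,0,0,1],[0,9,0,0,0,0,1],[0,9,0,0,0,0,1],[0,9,0,0,0,0,1],[0,0,0,0,0,0,1]]]'; python3 -c "
from h import *
o,r=st();print(o['torque'])"
```

```text
t: 23.05
tool_pos: [612.8, 30.5, 141.6]
eef_rot: [-1.441, 0.752, -0.752]
contact_force: [3.1, -0.2, -11.2]
finger_gap: 0.138
t 23.05 pos [612.8  30.5 141.6] jaw 34.8 tilt [-0.002 -0.004 -1.   ] F [  3.1  -0.2 -11.2] gap 0.14 j [ 0.03  0.45  1.6  -0.    1.1  -0.57]
[-0.01049525 -0.62584393 -0.02580224]
```

```bash
python3 -m creep '[[[0,1.8,0,0,0,0,1],[0,0,0,0,3,0,1],[0,0,0,0,3,0,1],[0,0,0,0,3,0,1],[0,0,0,0,1.5,0,1],[0,0,0,0,0,0,1]]]'; python3 -c "
from h import *
o,r=st();print(o['torque'])"
```

```text
t: 23.8
tool_pos: [613.1, 30.5, 132.1]
eef_rot: [-1.433, 0.773, -0.775]
contact_force: [2.2, -0.4, -8.9]
finger_gap: 0.137
t 23.80 pos [613.1  30.5 132.1] jaw 33.1 tilt [-0.001 -0.004 -1.   ] F [ 2.2 -0.4 -8.9] gap 0.14 j [ 0.03  0.45  1.61 -0.    1.07 -0.54]
[-0.03027514 -0.30636813  0.00486725]
```

Pin dropped into the deep slot and onto the rim. Let go, rise, and use the near-right post (post_a, now at about 244°) for the nudge.

```bash
python3 -m creep '[[[0,0,0,0,0,0,0.4],[0,0,0,0,0,0,0.4],[0,0,0,0,0,0,0.4],[0,0,0,0,-15,0,0.4],[0,0,0,0,-25,0,0.4],[0,0,0,0,-35,0,0.4],[0,-9,0,0,0,0,0.4],[0,-9,0,0,0,0,0.4],[0,-9,0,0,0,0,0.4],[0,-9,0,0,0,0,0.4],[0,-9,0,0,0,0,0.4],[0,0,0,0,0,0,0.4]]]'; python3 - <<'E'
from h import *
p=P(B,244.3,102,150);print(p);go(p,77.7)
f=cam('wrist')
s=silhouettes('wrist','bar_mid')
for q in s[:1]:
    ys,xs=np.nonzero(q['region']); b=cv2.minAreaRect(np.stack([xs,ys],1).astype(np.float32)); c=cv2.boxPoints(b)
    e=sorted([(np.linalg.norm(c[i]-c[(i+1)%4]),i) for i in range(4)]); m=[(c[i]+c[(i+1)%4])/2 for _,i in e[:2]]
    w=[onz(f,p,145) for p in m]; d=w[1]-w[0]; print(q['confidence'],b,np.linalg.norm(d),np.degrees(np.arctan2(d[1],d[0])))
for d in recognise('wrist','post_a')[:3]: print(d['confidence'],d['centre'],np.round(onz(f,d['centre'],116)))
E
```

```text
t: 25.3
tool_pos: [615.7, 31.4, 225.5]
eef_rot: [-1.567, 0.13, -0.157]
contact_force: [-0.1, -0.1, 0.2]
finger_gap: 0.602
[np.float64(514.7834458259584), np.float64(48.43861693310734), 150]
t 25.30 pos [615.7  31.4 225.5] jaw 79.5 tilt [ 0.017 -0.002 -1.   ] F [-0.1 -0.1  0.2] gap 0.60 j [ 0.03  0.38  1.49 -0.    1.26 -1.35]
 shift [-103.6   73.8   -1.7]
 turn [-0.1  1.8  1. ]  shift after turn [-102.2   75.5   -4.9]
0.97 ((319.7423400878906, 237.5021514892578), (34.382991790771484, 112.07999420166016), 47.891265869140625) 65.06305183631811 -56.78987133951067
0.83 [428.9, 105.8] [552. 106. 116.]
```

Bar direction is −56.8°, i.e. twisted back. Over to the post.

```bash
python3 -m creep '[[[0,1.8,1,-20,0,-1,0.4],[0,0,0,-35,0,-2,0.4],[0,0,0,-35,5,-2,0.4],[0,0,0,-12,20,0,0.4],[0,0,0,0,25,0,0.4],[0,0,0,0,15,0,0.4],[0,0,0,0,0,0,0.4]]]' 40; python3 - <<'E'
from h import *
go(P(B,244.3,102,92),77.7)
E
```

```text
t: 26.32
tool_pos: [504.3, 49.1, 158.8]
eef_rot: [-1.562, 0.185, -0.173]
contact_force: [-0.5, 0.4, -0.3]
finger_gap: 0.598
t 26.32 pos [504.3  49.1 158.8] jaw 76.9 tilt [-0.007  0.002 -1.   ] F [-0.5  0.4 -0.3] gap 0.60 j [ 0.07  0.28  1.82  0.    1.05 -1.27]
 shift [10.9 66.7  1.7]
 turn [-0.  -0.8 -0.4]  shift after turn [10.4 66.8  1.5]
```

```bash
python3 -m creep '[[[0,-0.8,-0.4,10.5,5,1.5,0.4],[0,0,0,0,5,0,0.4],[0,0,0,0,0,0,0.4]]]'; python3 - <<'E'
from h import *
go(P(B,244.3,102,92),77.7); f=cam('wrist'); print(np.round(proj(f,[P(B,244.3,102,116)])))
for d in silhouettes('wrist','post_a')[:3]:
    ys,xs=np.nonzero(d['region']); print(d['confidence'],np.round(d['centre']),xs.min(),xs.max(),ys.min(),ys.max())
E
```

```text
t: 26.7
tool_pos: [517.1, 48.2, 149.5]
eef_rot: [-1.563, 0.166, -0.171]
contact_force: [-0.2, -1.5, -0.1]
finger_gap: 0.602
t 26.70 pos [517.1  48.2 149.5] jaw 77.7 tilt [ 0.003  0.001 -1.   ] F [-0.2 -1.5 -0.1] gap 0.60 j [ 0.07  0.3   1.82  0.    1.02 -1.29]
 shift [-2.5 57.5 -0.3]
 turn [-0.1  0.   0.2]  shift after turn [-2.3 57.5 -0.3]
[[322. 280.]]
0.72 [410. 195.] 246 639 0 441
```

```bash
python3 -m creep '[[[0,0,0,-2.4,10,0,0.4],[0,0,0,0,20,0,0.4],[0,0,0,0,18,0,0.4],[0,0,0,0,7,0,0.4],[0,0,0,0,0,0,0.7],[0,0,0,0,0,0,1],[0,0,0,0,0,0,1],[0,0,0,0,0,0,1]]]' 40; python3 w.py
```

```text
t: 27.8
tool_pos: [514.5, 48.6, 93.2]
eef_rot: [-1.564, 0.164, -0.172]
contact_force: [-0.2, 0.0, -3.0]
finger_gap: 0.168
t 27.80 pos [514.5  48.6  93.2] jaw 77.7 tilt [ 0.005  0.    -1.   ] F [-0.2  0.  -3. ] gap 0.17 j [ 0.07  0.36  1.9  -0.    0.88 -1.28]
radius 101.9 base angle 244.1 radial jaw would be 77.5
```

```bash
python3 -m creep '[[[0,1,0,-1.8,0,0,1],[0,1,0,-1.8,0,0,1],[0,0.5,0,-0.9,0,0,1],[0,0.5,0,-0.9,0,0,1],[0,0,0,0,0,0,1]]]'; python3 w.py
python3 -m creep '[[[0,0.5,0,-0.9,0,0,1],[0,0.5,0,-0.9,0,0,1],[0,0.5,0,-0.9,0,0,1]]]'; python3 w.py
```

```text
t: 28.42
tool_pos: [514.5, 48.6, 93.2]
eef_rot: [-1.562, 0.194, -0.221]
contact_force: [2.8, -1.2, -5.3]
finger_gap: 0.165
t 28.43 pos [514.5  48.6  93.2] jaw 74.9 tilt [ 0.017 -0.003 -1.   ] F [ 2.8 -1.2 -5.3] gap 0.17 j [ 0.07  0.35  1.9  -0.01  0.87 -1.23]
radius 101.9 base angle 244.1 radial jaw would be 77.6
t: 28.8
tool_pos: [514.1, 48.7, 93.3]
eef_rot: [-1.559, 0.213, -0.249]
contact_force: [5.4, -2.2, -7.7]
finger_gap: 0.169
t 28.80 pos [514.1  48.7  93.3] jaw 73.1 tilt [ 0.022 -0.004 -1.   ] F [ 5.4 -2.2 -7.7] gap 0.17 j [ 0.08  0.35  1.91 -0.01  0.86 -1.2 ]
radius 101.9 base angle 243.9 radial jaw would be 77.3
```

```bash
python3 -m creep '[[[0,0,0.8,-2.5,0,0,1],[0,0,0,-2.5,0,0,1]]]'; python3 w.py;python3 -m creep '[[[0,0,0,-3.5,0,0,1],[0,0,0,0,0,0,1]]]'; python3 w.py
```

```text
t: 29.05
tool_pos: [513.4, 48.9, 93.3]
eef_rot: [-1.557, 0.218, -0.246]
contact_force: [9.2, -5.2, -12.0]
finger_gap: 0.171
t 29.05 pos [513.4  48.9  93.3] jaw 73.1 tilt [ 0.018 -0.002 -1.   ] F [  9.2  -5.2 -12. ] gap 0.17 j [ 0.07  0.35  1.91 -0.    0.86 -1.2 ]
radius 101.9 base angle 243.5 radial jaw would be 76.9
t: 29.3
tool_pos: [512.2, 49.1, 93.2]
eef_rot: [-1.557, 0.216, -0.252]
contact_force: [0.6, 1.0, -3.7]
finger_gap: 0.172
t 29.30 pos [512.2  49.1  93.2] jaw 72.9 tilt [ 0.023 -0.003 -1.   ] F [ 0.6  1.  -3.7] gap 0.17 j [ 0.08  0.35  1.91 -0.01  0.86 -1.19]
radius 101.9 base angle 242.8 radial jaw would be 76.2
```

```bash
for i in 1 2; do python3 -m creep '[[[0,0,0,-3.5,0,0,1],[0,0,0,-2,0,0,1]]]' | egrep 'pos|force'; done; python3 w.py
```

```text
tool_pos: [510.5, 49.6, 93.2]
contact_force: [7.4, -4.3, -8.9]
tool_pos: [507.6, 50.4, 93.2]
contact_force: [2.5, -0.9, -4.3]
t 29.80 pos [507.6  50.4  93.2] jaw 72.6 tilt [ 0.036 -0.005 -0.999] F [ 2.5 -0.9 -4.3] gap 0.17 j [ 0.08  0.34  1.93 -0.01  0.84 -1.18]
radius 101.9 base angle 240.1 radial jaw would be 73.5
```

```bash
python3 -m creep '[[[0,0,1,-2.5,0,0,1],[0,0,1,-2,0,0,1]]]' | egrep 'pos|force'; python3 w.py; python3 - <<'E'
from h import *
f=cam('scene')
from scipy.optimize import least_squares
for q in silhouettes('scene','bar_mid')[:2]:
    ys,xs=np.nonzero(q['region']); print(q['confidence'],np.round(q['centre'],1),xs.min(),xs.max(),ys.min(),ys.max())
print([np.round(proj(f,[P(B,-70,139,z)]),1) for z in(138,145,150)])
E
```

```text
tool_pos: [506.4, 50.8, 93.3]
contact_force: [9.7, -5.3, -11.1]
t 30.05 pos [506.4  50.8  93.3] jaw 72.5 tilt [ 0.01   0.004 -1.   ] F [  9.7  -5.3 -11.1] gap 0.17 j [ 0.08  0.35  1.92  0.    0.87 -1.19]
radius 101.8 base angle 239.4 radial jaw would be 72.8
0.52 [358.  239.5] 344 366 235 246
0.19 [294.8 228.7] 286 307 205 243
[array([[355.6, 238.2]]), array([[355.7, 236.4]]), array([[355.7, 235.2]])]
```

```bash
cat > cmp.py <<'E'
from h import *
a=cv2.imread('pics/scene.png',0).astype(int); f=cam('scene'); b=cv2.cvtColor(f['frame'],cv2.COLOR_RGB2GRAY).astype(int)
def c(g):
    s=g[225:255,338:375]; w=np.clip(70-s,0,None); ys,xs=np.mgrid[225:255,338:375]; return (w*xs).sum()/w.sum(),(w*ys).sum()/w.sum(),w.sum()
print(c(a),c(b))
A=cv2.resize(np.hstack([cv2.imread('pics/scene.png')[190:305,240:390],f['frame'][190:305,240:390,::-1]]),None,fx=2.6,fy=2.6,interpolation=cv2.INTER_CUBIC); cv2.imwrite('pics/cmp.png',A)
E
python3 cmp.py
```

```text
(np.float64(354.4784098697738), np.float64(239.7090472926662), np.int64(2918)) (np.float64(354.5633652822151), np.float64(239.71458998935037), np.int64(2817))
```

View pics/cmp.png

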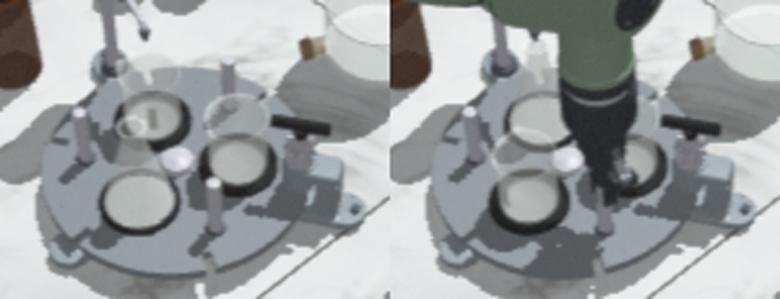

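The side-by-side (start left, now right) shows the T-bar in the same place. Its centroid differs by 0.01 px, where 7 mm of lift would give about 1.8 px, so the pin is home. Relax, release and retreat.

```bash
python3 -m creep '[[[0,0,0,0,0,0,1],[0,0,0,0,0,0,0.4],[0,0,0,0,0,0,0.4],[0,0,0,0,0,0,0.4],[0,0,0,0,-15,0,0.4],[0,0,0,0,-30,0,0.4],[0,0,0,0,-40,0,0.4],[0,0,0,0,-40,0,0.4],[0,0,0,-40,0,-20,0.4],[0,0,0,-50,0,-20,0.4],[0,0,0,-50,0,-20,0.4],[0,0,0,-30,0,0,0.4],[0,0,0,0,0,0,0.4],[0,0,0,0,0,0,0.4]]]'; python3 cmp.py; python3 - <<'E'
from h import *
st(); f=cam('top'); save(f,'top3.png',(120,190,500,350),2)
save(f,'top3.png',(140,180,500,350),2.2)
a=cv2.imread('pics/top.png',0)
b=cv2.cvtColor(f['frame'],cv2.COLOR_RGB2GRAY)
for n,(x,y) in dict(post_a=(268,219),post_b=(243.4,295),post_c=(322.3,275.7),bar=(331,225),wash=(482,280),amber=(157,277)).items():
    k=14 if n in('wash','amber','bar') else 5; x=int(x);y=int(y); t=a[y-k:y+k+1,x-k:x+k+1]; r=cv2.matchTemplate(b[y-k-8:y+k+9,x-k-8:x+k+9],t,cv2.TM_CCOEFF_NORMED); _,v,_,l=cv2.minMaxLoc(r); print(n,round(v,3),l[0]-8,l[1]-8)
print('nozzle/flask-top px',np.round(proj(f,[P(B,60,68,171),P(B,60,68,163)]),1))
E
```

```text
t: 31.95
tool_pos: [317.2, 46.2, 223.8]
eef_rot: [-1.547, 0.234, -0.245]
contact_force: [-0.4, 0.0, -0.1]
finger_gap: 0.598
(np.float64(354.4784098697738), np.float64(239.7090472926662), np.int64(2918)) (np.float64(354.54883720930235), np.float64(239.6468694096601), np.int64(2795))
t 32.00 pos [317.2  46.2 223.7] jaw 72.5 tilt [ 0.007  0.009 -1.   ] F [-0.2 -0.4  1.1] gap 0.60 j [ 0.1  -0.09  2.07  0.01  1.16 -1.17]
post_a 0.974 0 0
post_b 0.973 0 0
post_c 0.961 0 0
bar 0.996 0 0
wash 0.999 0 0
amber 0.994 0 0
nozzle/flask-top px [[243.6 248.4]
 [244.1 249.1]]
```

View pics/top3.png

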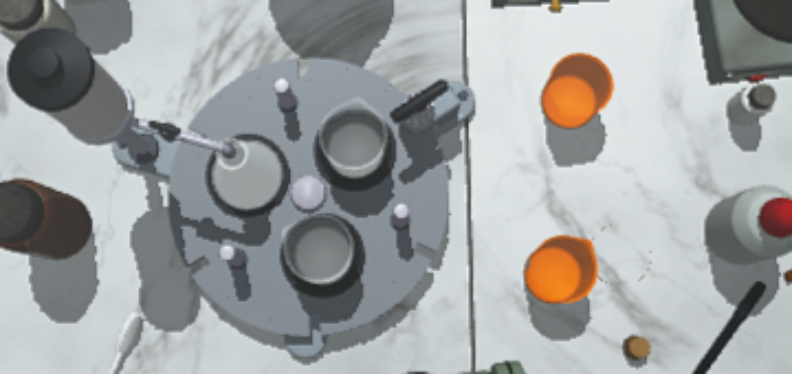

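The top picture shows the flask upright in its nest, with its neck at (235,152) under the nozzle. Both beakers stand in their nests at (353,140) and (318,250). The posts, bar and bottles match the start picture with no shift. Handing in.

```bash
python3 -c "
from plant import arm
print(arm.job_done())"
```

```text
the job is handed in; nothing more can be done
None
```

The job is handed in: the flask is under the nozzle and the turntable is locked there. The run took about 32 s, and the hand-in gave no verdict.

**What I did:**
- **Parking:** I lifted the T-bar about 17.5 mm, twisted it 75° and let go. A wrist picture showed it parked.
- **Swing:** I held post_c and swung the disc clockwise to about 4° short of the nozzle position.
- **Locking:** I twisted the bar back so the pin sat on the rim. I then moved the disc on with post_a until the pin dropped in.

**Last checks:**
- **Pin:** The T-bar's position in the scene picture is within 0.1 px of the start, where riding on the rim would shift it about 1.8 px. I take the pin as fully home. The T-bar also matches the start in the top picture, so it is twisted back.
- **Scene:** In the top picture the posts and both bottles show no shift from the start. All three vessels stand upright in their nests, with the flask's neck under the nozzle.
- **Robot:** It is clear of everything, with contact force about 0.

**What disagreed:**
- The first position fit of the base was about 2–3 mm off, and I corrected it from the wrist camera.
- The last nudge needed 9–10 N at the post, more than the friction figures given suggest. The smallest steps did not move the disc, so I used larger ones.

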